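# Wind in the floral-tape rewinder

### The job

Wind the crank of the larger tape rewinder (the round one with the white disc) clockwise, seen from above, until its drag suddenly lets go and the steel drag pin pops up through the notch in the disc. Stop there, before the pin is pressed down again, and let go of the crank. Leave the small square rewinder's crank where it is.

Things in the scene. Friction and masses are not known exactly. Their poses are not given: they have to be found in the camera images.
- crank_knob (a point): centre of the upright black knob (24 mm across, 44 mm tall, top 123 mm above the table) on the large round rewinder's crank. It spins freely on its own upright axis, so it can be led round without turning the hand. The point turns with the crank: x points level, outwards along the arm; the crank's upright axis is 60 mm along minus x. Arm top at 78 mm, hub cap on the axis 84 mm above the table.
- crank (a joint): angle of the large crank, rad, growing clockwise seen from above; starts at 0 to 0.4, cannot go below 0. Winding takes 7 to 11 N at the knob until the drag lets go, then under 2 N. It lets go half to 0.7 of a turn from the start (at 3.4 to 4.5 rad, varying), stays slack for about 70 degrees more, then a sloping lip presses the pin down again.
- drag_pin (a joint): height of the large rewinder's spring-loaded steel drag pin (11 mm across, upright, 68 mm from the crank's axis), m: about 0 while it rubs under the white disc (165 mm across, top 61 mm above the table) and is hidden by it; about 0.009 when popped up in the disc's notch, its top then 65 mm above the table.
- small_crank_knob (a point): centre of the knob (16 mm across, 26 mm tall, top 89 mm above the table) on the small square rewinder (case 110 mm wide), 40 mm from that crank's axis. To be left alone. Both rewinders are screwed to the table.

How it is judged:
On the way:
1. the drag has let go and the pin has popped up (value of joint drag_pin above 0.006 m), for 0.1 s.
At the end, for the whole second after the job is handed in: The large rewinder's drag pin is up (more than 6 mm of its 9 mm), so the crank stands within the slack part just after the drag let go, and the crank is at rest and released (value of joint drag_pin above 0.006 m and velocity of joint crank between -0.1 and 0.1 rad/s); the robot touches nothing.
It fails at once if the small rewinder's crank knob is moved by more than 15 mm (distance of small_crank_knob from where it was at the start of the episode above 0.015 m).
It also fails if it takes over 42 s, if anything falls off the work surface, if the arm or the gripper's body presses on something with over 40 N, if the wrist force passes 120 N, or if a joint passes its speed limit or range.

### The arm

A 6-joint arm with a two-finger parallel gripper is mounted at the origin on the work surface. World frame = base frame: x ahead of the robot, y to its left, z up, the work surface at z = 0. Lengths are in m, angles in rad, forces in N, time in s.
With the tool pointing down it reaches from about 0.275 to 0.725 m from the base axis. Payload 5.6 kg.
Tool frame: the origin (TCP) lies on the centre line of the jaws, within the pads' length; the fingertips stand 25 mm ahead of it and the grasp point (between the pads) lies 6 mm ahead of it; z points along the fingers, y is the line along which they close (so a half turn about z gives the same grasp; the last joint's range is limited). The gripper opens to 85 mm and grips with 20 to 120 N. Pads are 22 mm wide; open, the fingers measure 114 mm over their backs; the gripper's body (76 mm by 85 mm) begins 54 mm behind the grasp point. The pads swing forward as they close: fully open they stand 13 mm farther back than shut.
Start: joints at [-0.998, 0.255, 0.108, 0, -1.424, -0.285], TCP at [0.156, -0.527, 0.256] pointing down, gripper open.
Joint ranges: [-2.95, 2.95], [-1.21, 1.97], [-1.09, 1.5], [-2.87, 1.71], [-2.94, -0.07], [-3.05, 3.05]. Speed limits (rad/s): [2.57, 2.57, 3.14, 3.14, 3.14, 3.14].

### API

Orientations are given as a rotation vector (axis times angle).
In Python, from bench import env, claw, kinematics, read_camera, workorder, current_clock, current_joint_positions, current_joint_velocities, current_tau, current_eef_pos, current_orientation, current_wrist_force, current_moment, current_width, current_grip_force gives the robot as it stands. The module is installed in compiled form; this text tells all that it offers. Calls block until the motion is done:
- env.reach(position, orientation): joint-space move of the TCP to a pose.
- env.servo_line(position, attitude=None, speed=0.15, max_force=None): straight line of the TCP; attitude=None keeps the orientation; speed is the mean speed in m/s. With max_force (N) it stops when the force on the tool has changed by that much, and returns True; else False.
- env.goto_joints(angles): joint-space move.
- claw.open_jaws() and claw.close(squeeze=None): open the fingers fully, or close them until they stop; squeeze is the grip in N (None keeps the last).
- env.sleep(seconds).
- kinematics.ik(position, orientation): joint angles nearest the present ones, or None.
- read_camera(name): name is "scene" or "top" or "wrist"; returns a dict with "frame" (420x560x3 uint8, red, green, blue), "depth" (420x560 float32, m along the optical axis (not along the pixel's ray), 0 where there is no reading), "mtx" (3x3 intrinsics, pixels), "dist_coeffs" ([k1, k2, p1, p2, k3] as OpenCV has them; the pictures are not rectified), "position" and "attitude" of the camera in the world. Camera axes: x right, y down, z forward; pixel columns grow to the right and rows downward; lengths in m; the calibration is good to about 2 mm. A picture is of the moment at which its call begins.
A pose or a line that the arm cannot do raises env.IKError and nothing moves.
- workorder.hand_in(): hands the job in; it is judged then, once.
Readings, each from a call of its own:
- current_clock(): time.
- current_joint_positions(): joint angles.
- current_joint_velocities(): joint speeds.
- current_tau(): joint torques, N m.
- current_eef_pos(): TCP position.
- current_orientation(): TCP orientation.
- current_wrist_force(): force on the tool from outside, world axes, zero at the start.
- current_moment(): the same for the moment, N m.
- current_width(): finger opening in m.
- current_grip_force(): force on a finger pad.
Only numpy, scipy, OpenCV 4.12 (cv2) and the standard library are available. Lean on these libraries where they do the work, as an engineer would, in place of code of your own. Each camera call takes 0.05 s, during which the arm holds its last target. There are 200 camera calls.

## Working session

There is one attempt and no reset: what is moved stays moved. The work goes in short steps, each a Python script; the robot and the scene stay as the last script left them, time stands still between calls to the robot, and variables do not carry over. Pictures are saved under pics/ and viewed, at most 10 in all, crops included, and the job is handed in when it is done.

```bash
mkdir -p pics; python3 - <<'E'
from bench import *
from bench import read_camera,current_clock
import cv2,numpy as np
for n in("top","scene"):
    c=read_camera(n); cv2.imwrite(f"pics/{n}0.png",c["frame"][:,:,::-1]); np.savez(f"{n}0.npz",**c)
    print(n,c["position"],c["attitude"],c["mtx"].tolist(),c["dist_coeffs"])
print(current_clock())
E
```

```text
top [0.5313686  0.01569847 0.77534645] [-2.21224152  2.20712885 -0.08894464] [[410.1138149105128, 0.0, 288.47319430263803], [0.0, 410.1138149105128, 204.50296580710813], [0.0, 0.0, 1.0]] [-0.04006587  0.          0.          0.          0.        ]
scene [ 0.93690558 -0.0694281   0.64276264] [-2.0665197  -1.6270131   0.51792172] [[436.39622280448276, 0.0, 283.1610372328307], [0.0, 436.39622280448276, 208.5443578931633], [0.0, 0.0, 1.0]] [-0.06615349  0.          0.          0.          0.        ]
0.1
```

View pics/top0.png

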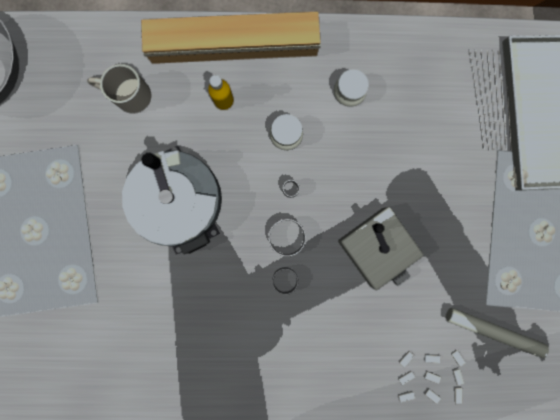

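View pics/scene0.png

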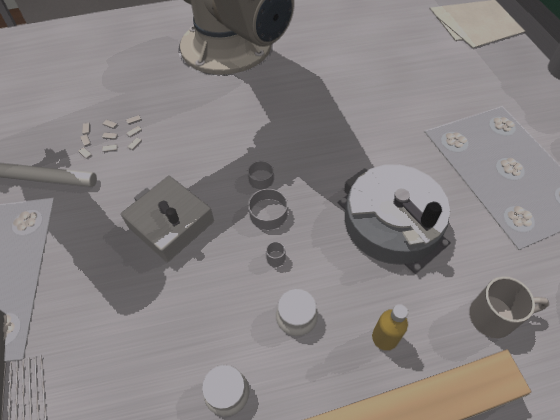

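The top view shows the round rewinder's hub at about (166,197) and its black knob at about (151,161). The notch is the dark sector at upper right, and the small square rewinder is at (382,248). Nearby are a mug at (122,84) and a bottle at (220,93), both clear of the crank's circle. Next I'll measure the hub and knob.

```bash
cat > h.py <<'E'
import cv2,numpy as np
from scipy.spatial.transform import Rotation as R
def ray(c,uv,z):
    p=cv2.undistortPoints(np.array([[uv]],float),c["mtx"],c["dist_coeffs"])[0,0]
    d=R.from_rotvec(c["attitude"]).apply([p[0],p[1],1]); o=np.array(c["position"])
    return o+d*(z-o[2])/d[2]
def world(c):
    H,W=c["depth"].shape; g=np.stack(np.meshgrid(np.arange(W),np.arange(H)),-1).reshape(-1,1,2).astype(float)
    p=cv2.undistortPoints(g,c["mtx"],c["dist_coeffs"])[:,0]
    P=np.c_[p,np.ones(len(p))]*c["depth"].reshape(-1,1)
    return (R.from_rotvec(c["attitude"]).apply(P)+c["position"]).reshape(H,W,3)
E
python3 - <<'E'
from h import *
for n in("top","scene"):
    c=np.load(n+"0.npz"); w=world(c); f=c["frame"].astype(int)
    near=(np.hypot(w[...,0]-.54,w[...,1]-.22)<.11)
    for nm,lo,hi,dark in(("knobtop",.117,.129,1),("hub",.081,.09,0)):
        m=near&(w[...,2]>lo)&(w[...,2]<hi)
        if not dark: m&=f.sum(2)>300
        k,l,s,ct=cv2.connectedComponentsWithStats(m.astype('uint8'))
        for i in range(1,k):
            if s[i,4]>8: print(n,nm,s[i],ct[i].round(1),np.median(w[l==i],0).round(4),ray(c,ct[i],.123 if dark else .084).round(4))
c=np.load("top0.npz");w=world(c)
for nm,x in(("mug",w[60:105,90:145]),("bottle",w[70:110,205:235])): print(nm,x[...,2].max())
d=c["frame"][130:270,100:240]; s=np.load("scene0.npz")["frame"][150:290,320:460]
cv2.imwrite("pics/crop.png",cv2.resize(np.hstack([d,s]),None,fx=2.8,fy=2.8,interpolation=2)[:,:,::-1])
E
```

```text
top knobtop [142 152  15  15 168] [148.6 159. ] [0.6367 0.2198 0.123 ] [0.6367 0.2198 0.123 ]
top hub [159 190  14  14 154] [165.  196.4] [0.5803 0.2031 0.0842] [0.5798 0.2032 0.084 ]
scene knobtop [427 201  15  14 150] [433.9 207.8] [0.6392 0.2197 0.1218] [0.6399 0.2191 0.123 ]
scene hub [395 188  15  13 141] [402. 194.] [0.5804 0.2025 0.0834] [0.5808 0.2022 0.084 ]
mug 0.7753464462599665
bottle 0.7753464462599665
```

View pics/crop.png

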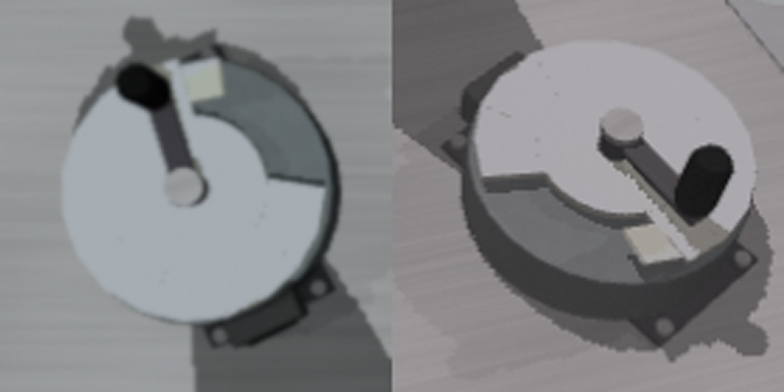

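The hub is at (0.580, 0.203) and the knob at (0.638, 0.2195), so the radius comes out at 60 mm as expected. Now I'll approach and grasp.

```bash
python3 - <<'E'
from bench import *
from bench import env,claw,kinematics
from h import *
C=np.array([.5804,.2029]); K=np.array([.638,.2195])
best=None
for yaw in np.arange(-np.pi,np.pi,np.pi/12):
    o=(R.from_euler('z',yaw)*R.from_euler('x',np.pi)).as_rotvec()
    q=[kinematics.ik([*(C+.06*np.array([np.cos(a),np.sin(a)])),.112],o) for a in np.arange(.28,-4.9,-.3)]
    if any(x is None for x in q): continue
    m=np.abs(np.array(q)[:,5]).max()
    if best is None or m<best[0]: best=(m,yaw,o,np.ptp(np.array(q),0))
print(best); o=best[2]; np.save("o.npy",o)
env.reach([*K,.22],o); env.servo_line([*K,.112],speed=.1,max_force=15)
print(current_clock(),current_eef_pos(),current_wrist_force())
claw.close(30); print(current_clock(),current_width(),current_grip_force(),current_eef_pos(),current_wrist_force())
c=read_camera("scene"); cv2.imwrite("pics/g.png",c["frame"][:,:,::-1])
E
```

```text
(np.float64(0.16837388805612763), np.float64(-1.0471975511965965), array([ 2.72069905e+00, -1.57079633e+00, -9.61835347e-17]), array([0.20054656, 0.21752069, 0.35475784, 0.        , 0.13723715,
       0.20054656]))
4.45 [0.63847014 0.21968926 0.11289192] [-0.10477303 -0.4416978  -1.17592739]
5.0333 0.02285082805523652 31.720990281362162 [0.63814945 0.21957587 0.11221315] [-0.16598751 -0.98864536  1.19676729]
```

View pics/g.png

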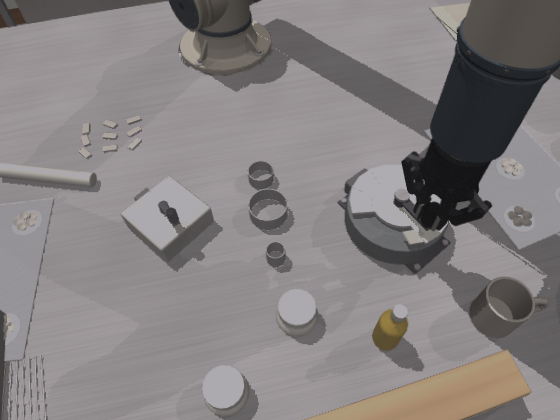

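The fingers hold the knob at about (432,210), with an opening of 23 mm against its 24 mm width. I'll wind the first stretch and watch the force and time.

```bash
cat > wind.py <<'E'
import sys
from bench import env,claw,current_clock,current_eef_pos,current_wrist_force,current_width,read_camera
from h import *
C=np.array([.5804,.2029]); o=np.load("o.npy")
def wind(a_end,step,r0=.06,speed=.06,stop=None):
    p=current_eef_pos()[:2]-C; a=np.arctan2(p[1],p[0])
    if a>.6: a-=2*np.pi
    hist=[]; dr=r0-.06; low=0
    while a>a_end:
        a-=step; u=np.array([np.cos(a),np.sin(a)]); t=np.array([-u[1],u[0]])
        env.servo_line([*(C+(.06+dr)*u),.112],attitude=o,speed=speed)
        f=np.array(current_wrist_force()); q=current_eef_pos()[:2]-C
        ft,fr=f[:2]@t,f[:2]@u
        dr=float(np.clip(dr+2e-4*np.clip(fr,-5,5)*.5,-.004,.004))
        hist.append(ft)
        print(f"t{current_clock():.2f} a{a:.2f} ft{ft:.1f} fr{fr:.1f} fz{f[2]:.1f} dr{dr*1e3:.1f} r{np.hypot(*q)*1e3:.1f}")
        if stop is not None and a<stop:
            low=low+1 if abs(ft)<4 else 0
            if low>=2: print("RELEASED"); return True
    return False
E
python3 - <<'E'
from wind import *
wind(-.7,.12)
print(current_width())
E
```

```text
t5.35 a0.16 ft2.8 fr0.7 fz1.8 dr0.1 r60.4
t5.62 a0.04 ft3.6 fr2.0 fz0.8 dr0.3 r60.6
t5.88 a-0.08 ft3.4 fr2.3 fz0.4 dr0.5 r60.9
t6.15 a-0.20 ft4.4 fr2.3 fz-1.0 dr0.7 r61.2
t6.42 a-0.32 ft5.1 fr2.3 fz-1.0 dr1.0 r61.4
t6.70 a-0.44 ft5.8 fr1.7 fz-1.8 dr1.1 r61.6
t6.97 a-0.56 ft5.1 fr1.8 fz-1.8 dr1.3 r61.9
t7.25 a-0.68 ft7.1 fr1.7 fz-1.9 dr1.5 r62.0
t7.53 a-0.80 ft5.7 fr1.5 fz-1.1 dr1.6 r62.2
0.023243098744448628
```

```bash
python3 - <<'E'
from wind import *
im=[read_camera(n)["frame"] for n in("scene","wrist","top")]
cv2.imwrite("pics/c1.png",np.vstack([np.hstack([im[0][130:330,280:540],im[2][100:300,60:320]]),cv2.resize(im[1],(520,390))])[:,:,::-1])
E
```

```text
(no output)
```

View pics/c1.png

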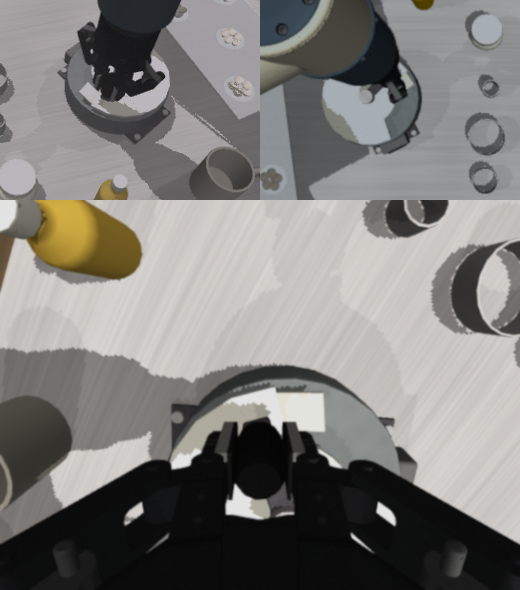

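The pictures show the disc turning with the crank: the notch edge and the white label have moved round. I'll go on winding to just before the earliest release.

```bash
python3 - <<'E'
from wind import *
wind(-2.55,.12,r0=.0615)
print(current_width())
E
```

```text
t7.93 a-0.91 ft5.6 fr1.0 fz-1.1 dr1.6 r62.3
t8.21 a-1.03 ft5.4 fr0.8 fz-1.8 dr1.7 r62.4
t8.48 a-1.15 ft4.0 fr-0.0 fz-1.8 dr1.7 r62.5
t8.76 a-1.27 ft4.3 fr0.0 fz-1.3 dr1.7 r62.5
t9.03 a-1.39 ft2.6 fr-0.3 fz-1.4 dr1.6 r62.4
t9.31 a-1.51 ft2.1 fr-1.1 fz-0.2 dr1.5 r62.4
t9.58 a-1.63 ft2.2 fr-0.1 fz-0.5 dr1.5 r62.2
t9.86 a-1.75 ft1.9 fr0.1 fz-0.3 dr1.5 r62.1
t10.13 a-1.87 ft-0.9 fr-0.8 fz1.2 dr1.5 r62.0
t10.41 a-1.99 ft-3.4 fr-0.1 fz3.7 dr1.4 r61.8
t10.68 a-2.11 ft-0.7 fr-1.3 fz0.2 dr1.3 r61.5
t10.96 a-2.23 ft-1.7 fr-1.6 fz1.1 dr1.2 r61.3
t11.23 a-2.35 ft-2.2 fr-1.5 fz1.0 dr1.0 r61.1
t11.51 a-2.47 ft-2.0 fr-2.7 fz0.9 dr0.7 r60.8
t11.78 a-2.59 ft-2.2 fr-2.6 fz-1.2 dr0.5 r60.5
0.023073183213179225
```

Force read at rest is ambiguous because of stiction. Instead I'll probe the drag in motion, using `max_force` as the detector.

```bash
cat >> wind.py <<'E'
def probe(a_end,step,r,thr,speed=.06,need=2):
    p=current_eef_pos()[:2]-C; a=np.arctan2(p[1],p[0])
    if a>.6: a-=2*np.pi
    free=0
    while a>a_end:
        a-=step; u=np.array([np.cos(a),np.sin(a)]); t=np.array([-u[1],u[0]])
        g=[*(C+r*u),.112]; f0=np.array(current_wrist_force())[:2]
        hit=env.servo_line(g,attitude=o,speed=speed,max_force=thr)
        f1=np.array(current_wrist_force())[:2]; 
        if hit: env.servo_line(g,attitude=o,speed=speed)
        f2=np.array(current_wrist_force())[:2]
        print(f"t{current_clock():.2f} a{a:.2f} hit{hit} ft {f0@t:.1f} {f1@t:.1f} {f2@t:.1f} fr {f2@u:.1f}")
        r+=1e-4*np.clip(f2@u,-3,3)
        free=0 if hit else free+1
        if free>=need: print("RELEASED"); return True
    return False
E
python3 - <<'E'
from wind import *
probe(-2.85,.09,.0602,5)
E
```

```text
t12.03 a-2.68 hitFalse ft -2.4 -1.5 -1.5 fr -1.8
t12.28 a-2.77 hitFalse ft -1.6 -0.5 -0.5 fr -2.4
RELEASED
```

```bash
python3 - <<'E'
from wind import *
im=[read_camera(n)["frame"] for n in("scene","wrist","top")]
cv2.imwrite("pics/c2.png",np.vstack([np.hstack([cv2.resize(im[0][140:300,310:490],None,fx=2,fy=2),cv2.resize(im[2][120:280,80:260],None,fx=2,fy=2)]),cv2.resize(im[1][100:],(720,270))])[:,:,::-1])
print(current_wrist_force(),current_eef_pos(),current_width())
E
```

```text
[ 1.95930689  2.99155253 -0.82806952] [0.5242351  0.18179251 0.11201226] 0.022987033204074744
```

View pics/c2.png

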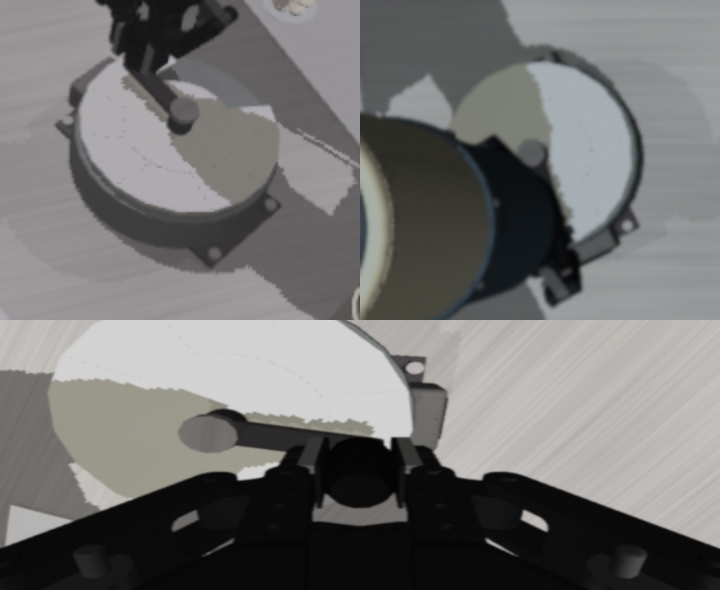

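The crank now points to the base side. The scene crop shows the notch at about (245,95), mostly clear of the hand, but I can't make out the pin. I'll look for it in the depth data at 68 mm radius.

```bash
cat > ring.py <<'E'
from bench import read_camera
from h import *
def ring(C=np.array([.5804,.2029])):
    for n in("scene","top","wrist"):
        w=world(read_camera(n)); d=w[...,:2]-C; r=np.hypot(d[...,0],d[...,1]); az=np.degrees(np.arctan2(d[...,1],d[...,0]))
        m=(r>.063)&(r<.073)&(w[...,2]<.075)&(w[...,2]>.01)
        print(n," ".join(f"{b}:{np.percentile(w[...,2][s],[50,90])[0]*1e3:.0f}/{np.percentile(w[...,2][s],90)*1e3:.0f}" for b in range(-180,180,8) if (s:=m&(az>=b)&(az<b+8)).sum()>3))
E
python3 -c "
from ring import *
ring()"
```

```text
scene -164:60/61 -156:61/63 -148:61/62 -140:61/62 -132:60/61 -124:61/62 -116:60/61 -108:60/62 -100:61/62 -92:60/61 -84:60/61 -76:61/62 -68:61/63 -60:60/61 -52:60/61 -44:60/62 -36:60/62 -28:60/62 -20:60/61 -12:60/61 -4:60/61 4:61/62 12:60/61 20:60/61 28:60/62 36:60/61 44:60/61 52:60/62 60:60/62 68:61/61 76:60/61 84:61/62 92:59/60 100:49/50 108:49/50 116:49/51 124:49/50 132:49/51 140:50/50 148:49/51 156:49/50 164:58/68
top -156:62/64 -148:61/63 -140:62/64 -132:62/63 -124:61/62 -116:61/63 -108:62/63 -100:62/63 -92:61/62 -84:61/63 -76:62/63 -68:62/63 -60:62/63 -52:62/63 -44:61/62 -36:61/63 -28:61/63 -20:62/63 -12:62/64 -4:62/63 4:62/63 12:62/63 20:62/63 28:62/63 36:61/63 44:62/63 52:61/63 60:61/62 68:62/64 76:62/64
wrist -164:60/61 -156:61/61 -148:61/61 -140:61/61 -132:61/61 -124:61/61 -116:61/61 -108:61/61 -100:60/61 -92:60/61 -84:61/61 -76:61/61 -68:61/61 -60:60/61 -52:60/61 -44:60/61 -36:60/61 -28:60/61 -20:60/61 -12:60/61 -4:61/61 4:60/61 12:60/61 20:60/61 28:60/61 36:60/61 44:60/61 52:60/61 60:60/61 68:60/61 76:60/61
```

The depth data shows the notch floor (50 mm) from 94° to about 164°, with no pin in it, so the drag has not let go yet. The scene camera sees the notch well, so I'll use it as the detector at each step.

```bash
python3 - <<'E'
from wind import *
p=current_eef_pos()[:2]-C; a=np.arctan2(p[1],p[0]); a-=2*np.pi*(a>.6); r=.0602; seen=0
while a>-4.25:
    a-=.08; u=np.array([np.cos(a),np.sin(a)])
    env.servo_line([*(C+r*u),.112],attitude=o,speed=.06)
    f=np.array(current_wrist_force())[:2]; r+=1e-4*np.clip(f@u,-3,3)
    w=world(read_camera("scene")); d=w[...,:2]-C; rr=np.hypot(d[...,0],d[...,1])
    rel=(np.degrees(np.arctan2(d[...,1],d[...,0])-a))%360   # notch at 254..~324
    m=(rr>.058)&(rr<.078)&(rel>257)&(rel<318)
    fl=m&(w[...,2]>.045)&(w[...,2]<.054); pin=m&(w[...,2]>.06)&(w[...,2]<.07)
    print(f"t{current_clock():.2f} a{a:.2f} floor{fl.sum()} pin{pin.sum()} rel{np.median(rel[pin]) if pin.any() else 0:.0f} f{f@[-u[1],u[0]]:.1f},{f@u:.1f} r{r*1e3:.1f}")
    if pin.sum()>15: seen+=1
    if seen>=3: print("UP",w[pin].mean(0)); break
E
```

```text
t12.88 a-2.86 floor370 pin0 rel0 f0.5,-4.4 r59.9
t13.18 a-2.94 floor368 pin0 rel0 f1.5,-4.1 r59.6
t13.48 a-3.02 floor368 pin0 rel0 f1.5,-4.2 r59.3
t13.78 a-3.10 floor362 pin0 rel0 f3.3,-4.7 r59.0
t14.08 a-3.18 floor360 pin0 rel0 f2.7,-4.3 r58.7
t14.38 a-3.26 floor365 pin0 rel0 f4.1,-3.3 r58.4
t14.68 a-3.34 floor363 pin0 rel0 f5.8,-3.0 r58.1
t14.98 a-3.42 floor371 pin0 rel0 f4.9,-2.6 r57.8
t15.28 a-3.50 floor366 pin0 rel0 f-0.9,-1.6 r57.7
t15.58 a-3.58 floor358 pin14 rel259 f-0.9,0.4 r57.7
t15.88 a-3.66 floor338 pin37 rel260 f-1.0,2.0 r57.9
t16.18 a-3.74 floor348 pin52 rel263 f-0.5,-0.7 r57.9
t16.48 a-3.82 floor359 pin46 rel269 f-0.8,0.1 r57.9
UP [0.62362368 0.25403295 0.0635737 ]
```

The force dropped at -3.50 and the pin is up about 0.3 rad into the slack. Now I'll release, retreat and check.

```bash
python3 - <<'E'
from wind import *
p=current_eef_pos(); claw.open_jaws(); env.servo_line([p[0],p[1],.25],speed=.15)
env.sleep(.3)
im=read_camera("scene"); w=world(im); f=im["frame"]
print(current_clock(),current_eef_pos(),current_wrist_force())
cv2.imwrite("pics/end.png",cv2.resize(f[140:300,310:490],None,fx=4,fy=3.7)[:,:,::-1])
from ring import ring; ring()
E
```

```text
18.5333 [0.53563156 0.23948384 0.24965196] [ 0.07682144 -0.61961393 -0.07877121]
scene -180:60/62 -172:60/62 -164:60/62 -156:61/61 -148:60/61 -140:61/62 -132:61/62 -124:60/61 -116:60/62 -108:60/61 -100:61/62 -92:60/61 -84:60/62 -76:60/61 -68:61/62 -60:61/62 -52:60/62 -44:60/62 -36:60/61 -28:61/62 -20:60/62 -12:60/62 -4:60/61 4:60/61 12:60/62 20:60/61 28:61/61 36:50/51 44:59/65 52:64/65 60:50/51 68:49/50 76:49/50 84:50/51 92:49/50 100:50/69 108:64/67 116:63/64 124:60/61 148:60/62 156:61/62 164:61/61 172:60/62
top -180:62/63 -172:62/63 -164:61/63 -156:61/62 -148:61/64 -140:62/63 -132:62/63 -124:61/63 -116:61/63 -108:61/63 -100:61/63 -92:62/63 -84:62/63 -76:61/62 -68:61/62 -60:62/64 -52:62/63 -44:62/63 -36:62/63 -28:61/63 -20:61/63 -12:62/63 -4:61/63 4:62/63 12:62/64 20:62/63 28:62/63 36:50/52 44:63/66 52:52/66 60:51/52 68:51/52 76:50/52 84:50/52 92:50/52 100:68/70 108:67/69 116:65/66 140:61/63 148:62/62 156:62/63 164:62/63 172:61/63
wrist -180:61/61 -172:61/62 -164:61/62 -156:61/61 -148:60/61 -140:60/62 -132:61/62 -124:61/62 -116:61/61 -108:61/62 -100:61/62 -92:61/62 -84:61/61 -76:60/61 -68:60/61 -60:60/62 -52:61/62 -44:60/61 -36:61/61 -28:61/62 -20:61/62 -12:60/61 -4:60/61 4:60/61 12:60/61 20:60/61 28:60/61 36:49/50 44:62/65 52:59/65 60:49/50 68:49/50 76:49/50 84:49/50 92:50/50 100:65/69 108:66/68 116:63/64 124:61/62 148:60/62 156:61/62 164:61/62 172:61/61
```

View pics/end.png

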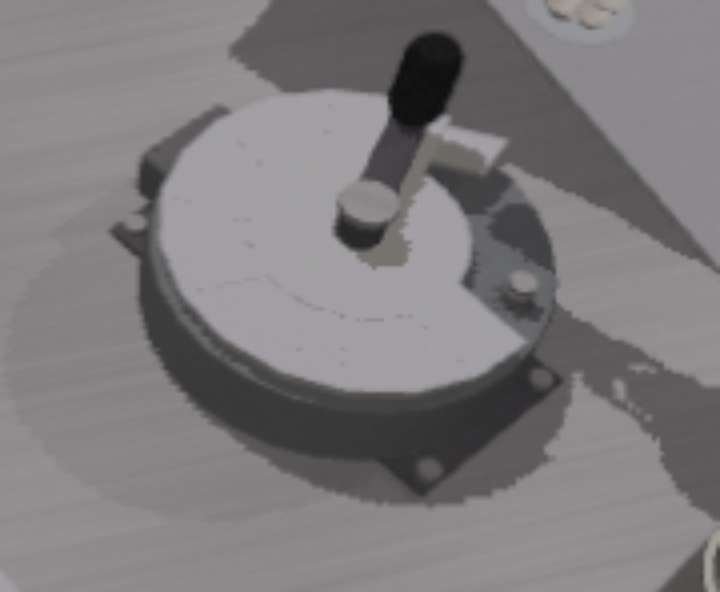

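The pin stands up in the notch at about (522,285), its top at 65 mm. It is clear of both the disc edge and the lip, and the knob is free.

```bash
python3 -c "
from bench import workorder
print(workorder.hand_in())"
```

```text
the job is handed in; nothing more can be done
None
```

I wound the large crank clockwise until the drag let go, released it with the pin up in the notch (top measured at 65 mm), and handed the job in at about 18.5 s; the small rewinder was not touched, and the hand-in returned no verdict.

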